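# Find the check weights in the closed cases and load them on the balance

## Task

Get the balance ready for its check: first lift the glass beaker off the pan and stand it in the middle of the green mat, and then open all three blue cases, so that all stand open together, to see which one holds the steel check weights before you take anything out. Lift every weight there is straight out of the foam by its knob and set it down gently, upright and fully on the steel pan, then shut all three cases. Leave the vials, the stoppers and everything else on the bench where they are, and have the beaker standing upright in the middle of the mat at the end even if it gets knocked.

Things in the scene. Friction and masses are not known exactly. Their poses are not given: they have to be found in the camera images.
- case_a: one of 3 alike blue hinged cases, fixed; base 100 (x) x 130 (y) x 30 mm high, origin centre of underside, front (-x) to the robot; hinge axis along its y, 50 mm behind the centre, 30.5 mm above the bench. Grey foam flush with the base's rim, 3 round pockets 29 mm wide, 24 mm deep, floors 6 mm above the bench, at own x = -15, y = -42, 0, +42 mm. Contents are seen only with the lid open
- lid_a (a joint): lid of case_a, angle in rad: 0 closed, 1.57 upright, stop at 1.75. A hollow shell 100 x 130 x 27 mm, 4 mm thick; a stiff hinge (0.1 N m) holds it at any angle; it swings up and back, away from the robot
- lid_a_grip (a point): point to pinch lid_a: on its white upright tab (18 mm along the case's y, 14 mm along x, 32 mm tall) on the lid's top face, 24 mm above that face; with the lid closed 88 mm in front of the hinge axis and 51 mm above it. Pinched lightly across its 18 mm it can pivot between vertical fingers as the lid swings. Moves and turns with the lid
- case_b: one of 3 alike blue hinged cases, fixed; base 100 (x) x 130 (y) x 30 mm high, origin centre of underside, front (-x) to the robot; hinge axis along its y, 50 mm behind the centre, 30.5 mm above the bench. Grey foam flush with the base's rim, 3 round pockets 29 mm wide, 24 mm deep, floors 6 mm above the bench, at own x = -15, y = -42, 0, +42 mm. Contents are seen only with the lid open
- lid_b (a joint): lid of case_b, angle in rad: 0 closed, 1.57 upright, stop at 1.75. A hollow shell 100 x 130 x 27 mm, 4 mm thick; a stiff hinge (0.1 N m) holds it at any angle; it swings up and back, away from the robot
- lid_b_grip (a point): point to pinch lid_b: on its white upright tab (18 mm along the case's y, 14 mm along x, 32 mm tall) on the lid's top face, 24 mm above that face; with the lid closed 88 mm in front of the hinge axis and 51 mm above it. Pinched lightly across its 18 mm it can pivot between vertical fingers as the lid swings. Moves and turns with the lid
- case_c: one of 3 alike blue hinged cases, fixed; base 100 (x) x 130 (y) x 30 mm high, origin centre of underside, front (-x) to the robot; hinge axis along its y, 50 mm behind the centre, 30.5 mm above the bench. Grey foam flush with the base's rim, 3 round pockets 29 mm wide, 24 mm deep, floors 6 mm above the bench, at own x = -15, y = -42, 0, +42 mm. Contents are seen only with the lid open
- lid_c (a joint): lid of case_c, angle in rad: 0 closed, 1.57 upright, stop at 1.75. A hollow shell 100 x 130 x 27 mm, 4 mm thick; a stiff hinge (0.1 N m) holds it at any angle; it swings up and back, away from the robot
- lid_c_grip (a point): point to pinch lid_c: on its white upright tab (18 mm along the case's y, 14 mm along x, 32 mm tall) on the lid's top face, 24 mm above that face; with the lid closed 88 mm in front of the hinge axis and 51 mm above it. Pinched lightly across its 18 mm it can pivot between vertical fingers as the lid swings. Moves and turns with the lid
- pan (a point): centre of the top face of the round steel pan of the white laboratory balance (fixed; housing 220 (x) x 180 (y) x 60 mm, display towards the robot); pan, 140 mm across, 75 mm above the bench, its centre 25 mm behind (own +x) the housing's
- beaker_mid (a point): centre, half-way up, of an empty glass beaker, 56 mm across, 75 mm tall, 3 mm wall, 70 g; starts standing on the pan; its z axis points up through its mouth
- mat_top (a point): centre of the top face of a flat green round mat, 110 mm across, 3 mm thick, fixed to the bench
- weight_1_mid (a point): centre, half-way up, of a steel 100 g check weight, 43 mm tall, z up: body 26 mm across, 26 mm high, thin neck, then a knob 13 mm across, 12 mm high, its middle 15.5 mm above this point. Starts in a foam pocket, only neck and knob stand above the foam. 1 to 3 weights are present (None if absent), all in one case
- weight_2_mid (a point): centre, half-way up, of a steel 100 g check weight, 43 mm tall, z up: body 26 mm across, 26 mm high, thin neck, then a knob 13 mm across, 12 mm high, its middle 15.5 mm above this point. Starts in a foam pocket, only neck and knob stand above the foam. 1 to 3 weights are present (None if absent), all in one case
- weight_3_mid (a point): centre, half-way up, of a steel 100 g check weight, 43 mm tall, z up: body 26 mm across, 26 mm high, thin neck, then a knob 13 mm across, 12 mm high, its middle 15.5 mm above this point. Starts in a foam pocket, only neck and knob stand above the foam. 1 to 3 weights are present (None if absent), all in one case
- vial_1_mid (a point): centre, half-way up, of a small amber glass vial with white cap, 25 mm across, 41 mm tall, in a pocket of a case; not needed, stays there
- vial_2_mid (a point): centre, half-way up, of a small amber glass vial with white cap, 25 mm across, 41 mm tall, in a pocket of a case; not needed, stays there
- stopper_1_mid (a point): centre, half-way up, of a red plastic stopper with a thin stem, 25 mm across, 40 mm tall, in a pocket of a case; not needed, stays there
- stopper_2_mid (a point): centre, half-way up, of a red plastic stopper with a thin stem, 25 mm across, 40 mm tall, in a pocket of a case; not needed, stays there
- wash_bottle: white wash bottle, 60 mm across, 130 mm tall, standing behind the cases; bystander; origin at the centre of its underside
- reagent: amber jar with blue cap, 52 mm across, 110 mm tall, standing behind the cases; bystander; origin at the centre of its underside
- marker: yellow marker pen, 14 mm thick, lying in front of the cases; bystander; origin under its middle
- scissors: scissors with purple handles lying flat, front right; bystander; origin at the joint
Things that resemble listed ones, but are neither listed nor needed, are in the scene too. Several things look just like the part that bears mat_top: the one meant starts nearest to the robot's base.

How it is judged:
By the outcome, as a careful person would: the job done as asked, in the order asked, and still so for the second after the job is handed in, with the robot touching nothing.
Of weight_1, weight_2, weight_3 only 1 to 3 are there at a start; the rules pass over those that are not, and their reading is None.
At some moment in a run one of beaker may be knocked a few centimetres aside while the robot is not near it.
It also fails if it takes over 210 s, if anything falls off the work surface, if the arm or the gripper's body presses on something with over 40 N, if the wrist force passes 120 N, or if a joint passes its speed limit or range.

## Robot

A 6-joint arm with a two-finger parallel gripper is mounted at the origin on the work surface. World frame = base frame: x ahead of the robot, y to its left, z up, the work surface at z = 0. Lengths are in mm, angles in rad, forces in N, time in s.
With the tool pointing down it reaches from about 325 to 875 mm from the base axis. Payload 4.4 kg.
Tool frame: the origin (TCP) lies on the centre line of the jaws, within the pads' length; the fingertips stand ahead of it and the grasp point (between the pads) lies 6 mm ahead of it (ctrl.tcp_to_tips is the z of the fingertips in the tool frame, in mm); z points along the fingers, y is the direction in which the jaws open and shut (so a half turn about z gives the same grasp; the last joint's range is limited). The gripper opens to 85 mm and grips with 20 to 120 N. Pads are 22 mm wide; open, the fingers measure 114 mm over their backs; the gripper's body (76 mm by 85 mm) begins 54 mm behind the grasp point. The pads swing forward as they close: fully open they stand 13 mm farther back than shut.
Start: joints at [1.069, 0.207, 1.542, -0, 1.393, -0.15], TCP at [198.148, 539.782, 232.482] pointing down, gripper open.
Joint ranges: [-2.73, 2.73], [-0.86, 2.22], [0.23, 2.46], [-1.11, 4.25], [0.08, 2.63], [-2.82, 2.82]. Speed limits (rad/s): [2.79, 2.79, 3.14, 3.14, 3.14, 3.14].

## Interface

Orientations are given as a 3x3 rotation matrix whose columns are the frame's x, y, z axes.
In Python, from plant import ctrl, sensors, optics gives the robot as it stands. Calls block until the motion is done:
- ctrl.move_ptp(position, orientation): joint-space move of the TCP to a pose.
- ctrl.move_l(position, rot=None, vel=150, threshold=None): straight line of the TCP; rot=None keeps the orientation; vel is the mean speed in mm/s. With threshold (N) it stops when the force on the tool has changed by that much, and returns True; else False.
- ctrl.set_joints(angles): joint-space move.
- ctrl.gripper_to(opening, force=None): finger opening in mm; force is the grip in N (None keeps the last); returns when the fingers have stopped.
- ctrl.hold(seconds).
- ctrl.solve_ik(position, orientation): joint angles nearest the present ones, or None.
- sensors.read_state(): the state.
- optics.grab_frame(name): name is "scene" or "top" or "wrist"; returns (picture, depth): 420x560x3 uint8, red, green, blue; 420x560 float32, mm along the optical axis (not along the pixel's ray), 0 where there is no reading.
- optics.camera_params(name): a dict with "mtx" (3x3 intrinsics, pixels), "R" (3x3) and "t" (3): a world point X has camera coordinates R X + t; the wrist camera has in their place "T_tool_cam" (4x4, takes a point from camera to tool coordinates, whose origin is the TCP and whose axes are the flange's). Camera axes: x right, y down, z forward; pixel columns grow to the right and rows downward; lengths in mm; the calibration is good to about 2 mm. A picture is of the moment at which its call begins: read the wrist's pose just before it. camera_params takes no time and is no camera call.
A pose or a line that the arm cannot do raises ctrl.MotionError and nothing moves.
- ctrl.finish_job(): hands the job in, once; it reports no verdict.
The state is a dict: "t": time; "q": joint angles; "qvel": joint speeds; "tau": joint torques, N m; "eef_pos": TCP position; "eef_rot": TCP orientation; "force": force on the tool from outside, world axes, zero at the start; "wrist_torque": the same for the moment, N m; "grip_width": finger opening in mm.
Only numpy, scipy, OpenCV 4.12 (cv2) and the standard library are available. Lean on these libraries where they do the work, as an engineer would, in place of code of your own. Each camera call takes 0.05 s, during which the arm holds its last target.

## Working session

There is one attempt and no reset: what is moved stays moved. The work goes in short steps, each a Python script; the robot and the scene stay as the last script left them, time stands still between calls to the robot, and variables do not carry over. Pictures are saved under pics/ and viewed, and the job is handed in when it is done.

```bash
ls; mkdir -p pics
python3 - <<'E'
from plant import ctrl, sensors, optics
import cv2
for n in ("scene","top","wrist"):
    p,d=optics.grab_frame(n); cv2.imwrite(f"pics/{n}0.png",p[:,:,::-1])
    c=optics.camera_params(n); print(n,c)
s=sensors.read_state(); print(s['t'],s['eef_pos'],s['eef_rot'],ctrl.tcp_to_tips)
E
```

```text
pics
scene {'mtx': array([[412.33807338,   0.        , 283.92303923],
       [  0.        , 412.33807338, 214.51621863],
       [  0.        ,   0.        ,   1.        ]]), 'R': array([[-0.15378343,  0.98805616, -0.00978153],
       [ 0.79734387,  0.11824154, -0.59182911],
       [-0.58360381, -0.09881276, -0.80600411]]), 't': array([  37.75446079, -405.2031553 , 1484.56640814])}
top {'mtx': array([[383.00976015,   0.        , 273.78268551],
       [  0.        , 383.00976015, 211.39970329],
       [  0.        ,   0.        ,   1.        ]]), 'R': array([[-0.00498366, -0.99979856,  0.01944213],
       [-0.98925835,  0.00208883, -0.14616276],
       [ 0.1460927 , -0.01996171, -0.98906949]]), 't': array([  33.775268  ,  566.58608854, 1016.20267087])}
wrist {'mtx': array([[324.66265213,   0.        , 278.72267678],
       [  0.        , 324.66265213, 212.73263079],
       [  0.        ,   0.        ,   1.        ]]), 'T_tool_cam': array([[-2.92678863e-04, -9.61838720e-01, -2.73616870e-01,
         6.97228974e+01],
       [ 9.99999742e-01, -4.61030685e-04,  5.50983484e-04,
        -9.03730028e-02],
       [-6.56103022e-04, -2.73616638e-01,  9.61838606e-01,
        -1.42257577e+02],
       [ 0.00000000e+00,  0.00000000e+00,  0.00000000e+00,
         1.00000000e+00]])}
0.15 [197.86583964 539.27225555 231.57261591] [[-9.38764081e-01  3.44559510e-01 -8.62963713e-04]
 [ 3.44560484e-01  9.38762812e-01 -1.56678827e-03]
 [ 2.70266444e-04 -1.76818775e-03 -9.99998400e-01]] 25.0
```

View pics/scene0.png

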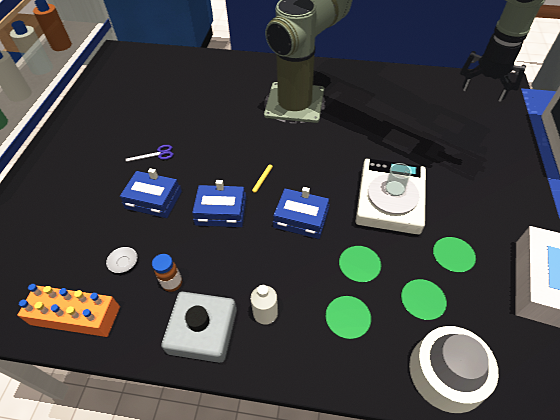

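View pics/top0.png

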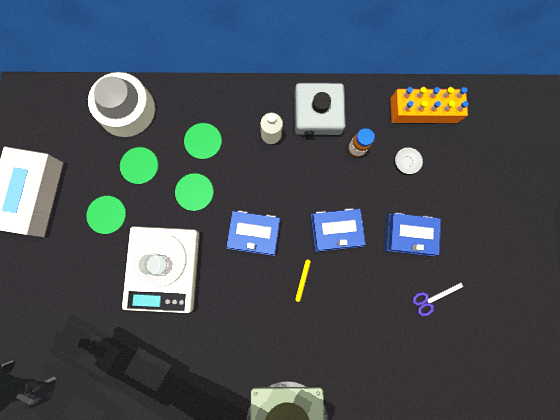

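The pictures show three blue cases (top pixels about 253,232 / 338,230 / 414,234), the balance at (160,268) with the beaker on its pan at (155,265), and four green mats. Next I turn these into positions.

```bash
cat > h.py <<'E'
from plant import ctrl, sensors, optics
import numpy as np, cv2
def cloud(n):
    s=sensors.read_state(); p,d=optics.grab_frame(n); c=optics.camera_params(n); K=c['mtx']
    v,u=np.mgrid[0:420,0:560]; X=np.stack([(u-K[0,2])/K[0,0]*d,(v-K[1,2])/K[1,1]*d,d],-1)
    if n=='wrist':
        T=c['T_tool_cam']; X=X@T[:3,:3].T+T[:3,3]; W=X@np.array(s['eef_rot']).T+s['eef_pos']
    else: W=(X-c['t'])@c['R']
    W[d<=0]=np.nan
    return p,d,W
def save(p,name): cv2.imwrite(f'pics/{name}.png',cv2.resize(p[:,:,::-1],None,fx=1.4,fy=1.4))
def down(yaw):  # tool x axis direction at angle yaw; z down
    c,s=np.cos(yaw),np.sin(yaw); return np.array([[c,s,0],[s,-c,0],[0,0,-1.]])
E
python3 - <<'E'
from h import *
np.set_printoptions(precision=1,suppress=True)
for n in ('top','scene'):
    p,d,W=cloud(n); hsv=cv2.cvtColor(p,cv2.COLOR_RGB2HSV)
    def comps(m,name,amin=60):
        k,l,st,ce=cv2.connectedComponentsWithStats(m.astype(np.uint8))
        for i in range(1,k):
            if st[i,4]>amin:
                P=W[l==i]; P=P[np.isfinite(P[:,0])]
                if len(P)<20: continue
                r=cv2.minAreaRect(P[:,:2].astype(np.float32))
                print(n,name,ce[i],st[i,4],'mean',P.mean(0),'z5/95',np.percentile(P[:,2],[5,50,95]),'rect',np.array(r[0]),np.array(r[1]),r[2])
    H,S,V=cv2.split(hsv)
    ws=np.nan_to_num(W)
    comps((H>40)&(H<80)&(S>150)&(V>60),'green')
    ww=(ws[...,0]>250)&(ws[...,0]<650)
    comps((ws[...,2]>51)&(ws[...,2]<59)&ww&(ws[...,1]<180),'lidtop')
    comps((ws[...,2]>64)&(ws[...,2]<100)&ww&(ws[...,1]<200),'tab',8)
    comps((ws[...,2]>50)&(ws[...,2]<66)&ww&(ws[...,1]>180),'housing')
    comps((ws[...,2]>68)&(ws[...,2]<80)&ww&(ws[...,1]>180),'pan')
    comps((ws[...,2]>85)&(ws[...,2]<180)&ww&(ws[...,1]>180),'beaker',10)
E
```

```text
top green [202.4 140.5] 1069 mean [783.4 239.3   2.2] z5/95 [-1.2  2.1  5.7] rect [783.9 239.5] [108.9 108.6] 89.06087493896484
top green [138.5 165.1] 1111 mean [708.9 422.    2. ] z5/95 [-1.3  2.1  5.2] rect [709.8 422.4] [109.5 107.9] 1.317140817642212
top green [193.7 191.7] 1128 mean [630.4 260.8   2.2] z5/95 [-1.   2.2  5.4] rect [631.9 261.8] [110.3 107.3] 0.23541954159736633
top green [105.6 214.4] 1176 mean [565.  508.2   1.9] z5/95 [-1.4  1.8  5. ] rect [566.  508.4] [107.9 107.8] 46.0374870300293
top lidtop [337.9 228.8] 1413 mean [ 516.6 -141.6   56.6] z5/95 [53.7 56.8 58.7] rect [ 516.2 -143.1] [100.  130.1] 5.689887523651123
top lidtop [252.8 232.1] 1467 mean [508.2  88.9  56.5] z5/95 [53.8 56.6 58.7] rect [508.1  89.6] [129.8  99.9] 81.47093200683594
top lidtop [414.9 233.5] 1365 mean [ 503.1 -351.    56.6] z5/95 [53.9 56.8 58.7] rect [ 502.7 -352.3] [131.6 100.5] 83.59041595458984
top tab [341.7 242.5] 48 mean [ 477.5 -145.2   84.9] z5/95 [68.7 87.6 90.9] rect [ 477.7 -146.9] [13.  18.6] 2.4282076358795166
top tab [249.9 245.6] 39 mean [470.1  95.1  88.8] z5/95 [85.1 
[... 2201 characters left out ...]
.5] rect [473.1  95. ] [15.7 17.2] 6.621423244476318
scene housing [390.7 194.4] 2041 mean [429.3 331.1  58.8] z5/95 [53.5 59.1 62.4] rect [413.8 336.1] [180.6 219.8] 86.90042877197266
scene housing [525.4 255.1] 149 mean [579.4 665.3  58.4] z5/95 [51.2 58.2 65.6] rect [576.2 665.8] [  3.1 148.5] 80.3043441772461
scene pan [392.1 196.4] 1203 mean [451.5 332.1  74.4] z5/95 [71.3 74.4 77.3] rect [441.8 333.7] [138.3 131.3] 76.04148864746094
scene pan [539.6 249.6] 716 mean [571.5 691.5  77.9] z5/95 [72.8 78.6 79.8] rect [579.9 700. ] [ 73.4 152.1] 79.20067596435547
scene beaker [397.5 178. ] 599 mean [427.6 336.6 123.7] z5/95 [ 91.4 125.2 149. ] rect [424.4 336.9] [54.5 58.5] 89.99315643310547
```

Mat: the green disc nearest the base is at (631.5, 262). I'll start with the beaker.

```bash
cat >> h.py <<'E'
def best(pos,yaws):
    r=[]
    for y in yaws:
        q=ctrl.solve_ik(pos,down(y))
        if q is not None: r.append((abs(q[5]),y))
    return min(r)[1]
MAT=np.array([631.5,262.]); PAN=np.array([438.,335.])
CASES={1:(509,89,-8.2),2:(516.9,-143.7,5.7),3:(503.4,-352.6,-6.4)}
def st(m=''):
    s=sensors.read_state(); print(m,'t',round(s['t'],1),np.round(s['eef_pos'],1),'F',np.round(s['force'],1),'w',round(s['grip_width'],1))
E
python3 - <<'E'
from h import *
B=[423.7,337.5]
y=best([*B,200],np.arange(-3,3.2,.3)); print(y)
R=down(y)
ctrl.move_ptp([*B,200],R); ctrl.gripper_to(85)
p,d,W=cloud('wrist'); save(p,'w1')
ctrl.move_l([*B,119],vel=80,threshold=8); st('down')
ctrl.gripper_to(40,25); st('grip'); print(ctrl.tcp_to_tips)
ctrl.move_l([*B,160],vel=80); st('lift')
p,d,W=cloud('wrist'); save(p,'w2')
E
```

```text
2.099999999999997
down t 2.9 [424.3 337.8 119.7] F [0.4 0.6 0.4] w 84.8
grip t 3.2 [424.1 337.7 119.7] F [-0.8 -1.7  3.9] w 54.9
25.0
lift t 3.9 [423.6 337.5 160.1] F [-1.  -0.7 -1.4] w 54.9
```

View pics/w2.png

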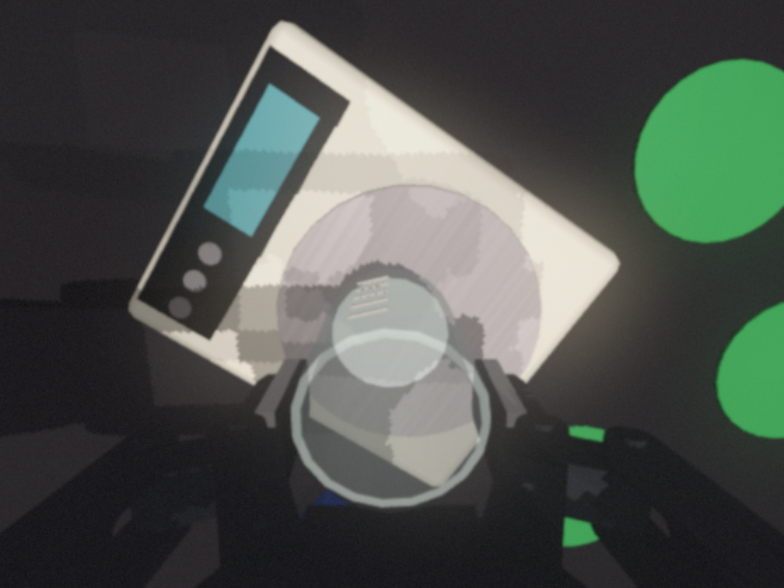

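The beaker is held between the fingers, mouth at (390,418) and upright. Next: onto the mat.

Run:
```python
from h import *
R=sensors.read_state()['eef_rot']
B=MAT
ctrl.move_l([B[0],B[1],200],vel=150) 
y=best([*B,100],np.arange(-3,3.2,.3))
st()
ctrl.move_l([*B,56],vel=120); st('near')
print(ctrl.move_l([*B,45],vel=20,threshold=2.5)); st('touch')
ctrl.gripper_to(85); st('open')
ctrl.move_l([*B,200],vel=200)
ctrl.move_l([480,180,300],vel=300); 
for n in('top','scene'):
    p,d,W=cloud(n); save(p,'b_'+n)
    m=(W[...,2]>20)&(W[...,2]<110)&(np.hypot(W[...,0]-B[0],W[...,1]-B[1])<70)
    P=W[m]; print(n,len(P),cv2.minAreaRect(P[:,:2].astype(np.float32)),np.percentile(P[:,2],95))
st()
```

```text
t 5.6 [630.8 262.4 199.7] F [ 0.3  1.2 -0.4] w 54.8
near t 7.0 [632.5 262.3  57.3] F [ 0.5  0.1 -0.6] w 54.4
True
touch t 7.4 [631.6 261.9  47.7] F [ 0.1 -0.6  3.8] w 55.0
open t 7.8 [630.3 261.7  46.1] F [-0.9 -0.2 -0.4] w 85.3Traceback (most recent call last):
  File "<stdin>", line 15, in <module>
    return _quantile_unchecked(
        a, q, axis, out, overwrite_input, method, keepdims, weights)
    return _ureduce(a,
                    func=_quantile_ureduce_func,
    ...<5 lines>...
                    overwrite_input=overwrite_input,
                    method=method)
    r = func(a, **kwargs)
    result = _quantile(arr,
                       quantiles=q,
    ...<2 lines>...
                       out=out,
                       weights=wgt)
    slices_having_nans = np.isnan(arr[-1, ...])
                                  ~~~^^^^^^^^^
IndexError: index -1 is out of bounds for axis 0 with size 0
```

```bash
cat >> h.py <<'E'
def grip_pose(k,th,h=53.,r=88.):
    cx,cy,yw=CASES[k]; a=np.radians(yw); ux=np.array([np.cos(a),np.sin(a)])
    xy=np.array([cx,cy])+ux*(50-r*np.cos(th)+h*np.sin(th))
    return np.array([*xy,30.5+r*np.sin(th)+h*np.cos(th)+6])
def lid(k,ths,vel=110):
    """pinch tab at ths[0], follow to ths[-1], release, go up"""
    a=np.radians(CASES[k][2]); p0=grip_pose(k,ths[0])
    y=best(p0,[a,a+np.pi,a-np.pi]); R=down(y)
    up=p0+[0,0,70]
    ctrl.move_ptp(up,R); ctrl.gripper_to(40,20)
    print('contact?',ctrl.move_l(p0,R,vel=90,threshold=8)); 
    ctrl.gripper_to(8,20); st('pinched')
    for th in ths[1:]:
        ctrl.move_l(grip_pose(k,th),R,vel=vel)
    st('end'); ctrl.gripper_to(40,20)
    e=grip_pose(k,ths[-1]); ctrl.move_l(e+[0,0,70],R,vel=150); st('up')
E
python3 - <<'E'
from h import *
p,d,W=cloud('scene'); save(p,'b_scene'); B=MAT
m=(W[...,2]>20)&(W[...,2]<110)&(np.hypot(W[...,0]-B[0],W[...,1]-B[1])<70)
P=W[m]; print(cv2.minAreaRect(P[:,:2].astype(np.float32)),np.percentile(P[:,2],95))
lid(1,np.linspace(0,1.64,9))
ctrl.move_l([450,-30,300],vel=300)
p,d,W=cloud('top'); save(p,'l1_top'); p,d,W=cloud('scene'); save(p,'l1_scene')
E
```

```text
((631.792236328125, 262.29718017578125), (55.18827438354492, 56.39628219604492), 65.43976593017578) 77.60074936527255
contact? False
pinched t 12.5 [472.6  94.4  90.9] F [-0.  -0.3  5.5] w 8.0
end t 15.2 [616.2  73.5 120.3] F [-0.6  1.4 -0.2] w 8.0
up t 16.3 [616.4  73.4 190.1] F [-0.3 -0.1 -1. ] w 40.2
```

View pics/b_scene.png

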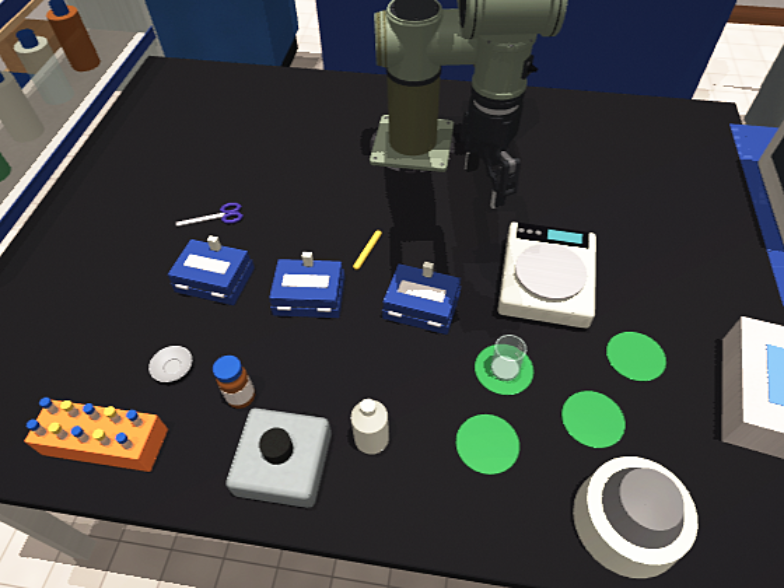

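View pics/l1_scene.png

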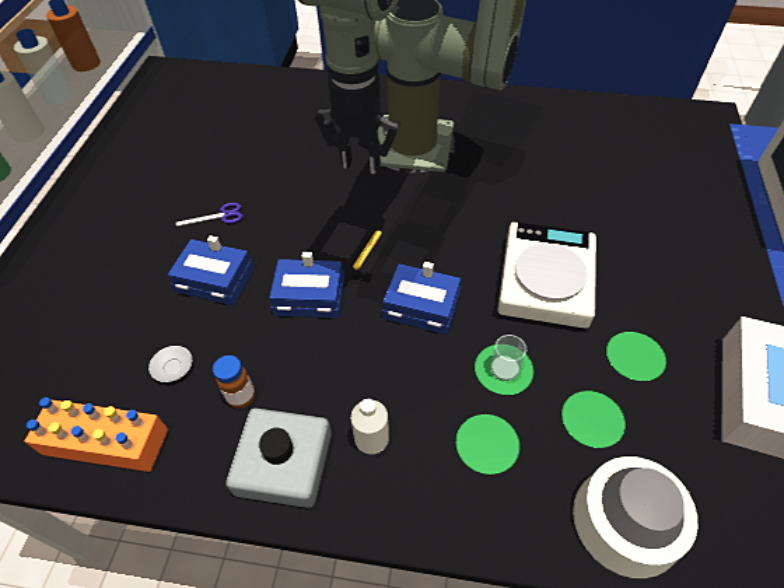

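The beaker is centred on the mat. The jaws closed to 8 mm, so the tab was missed and the lid didn't move. I'll look from above the tab.

Run:
```python
from h import *
p0=grip_pose(1,0); a=np.radians(CASES[1][2])
y=best(p0,[a,a+np.pi,a-np.pi]); R=down(y); print(y)
ctrl.move_ptp(p0+[0,0,70],R); st(); ctrl.gripper_to(40)
print(sensors.read_state()['eef_rot'])
p,d,W=cloud('wrist'); save(p,'w3')
ctrl.move_l(p0+[0,0,0],R,vel=90); st()
p,d,W=cloud('wrist'); save(p,'w4')
```

```text
2.998475654926258
 t 18.0 [472.3  94.3 160. ] F [0.3 0.4 0.9] w 39.8
[[-9.89542988e-01  1.44193228e-01  3.60374499e-03]
 [ 1.44193661e-01  9.89549477e-01 -1.40877346e-04]
 [-3.58639753e-03  3.80232993e-04 -9.99993497e-01]]
 t 19.2 [472.   94.4  90. ] F [ 0.3 -0.5 -0.6] w 39.8
```

View pics/w4.png

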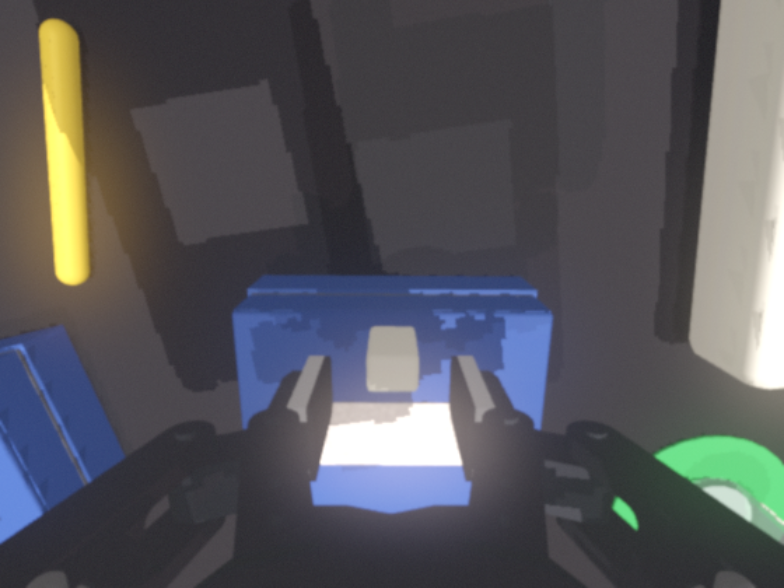

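View pics/w3.png

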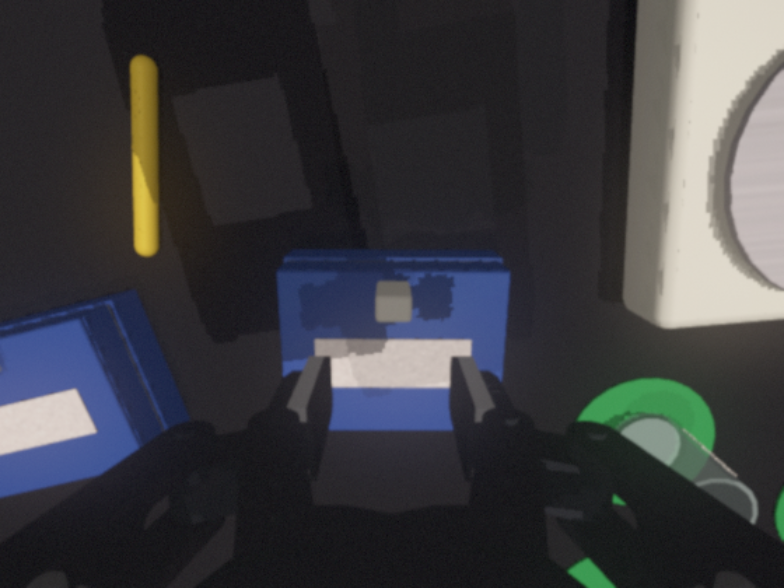

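Run:
```python
from h import *
np.set_printoptions(precision=1,suppress=True)
c=optics.camera_params('wrist'); K=c['mtx']; T=np.linalg.inv(c['T_tool_cam'])
def pr(P): 
    x=T[:3,:3]@P+T[:3,3]; return 1.4*(K@x)[:2]/x[2]
for P in [(0,20,25),(11,20,25),(-11,20,25),(11,20,12),(11,20,0)]: print(P,pr(np.array(P,float)))
s=sensors.read_state()
for w in [(471,94.6,89.5),(464,94.6,89.5),(464,94.6,60)]:
    print(w,pr(np.array(s['eef_rot']).T@(np.array(w)-s['eef_pos'])))
p,d,W=cloud('wrist')
print(W[int(340/1.4),int(392/1.4)],W[int(375/1.4),int(392/1.4)],W[int(358/1.4),int(392/1.4)], W[int(390/1.4),int(310/1.4)],W[int(370/1.4),int(320/1.4)])
```

```text
(0, 20, 25) [440.6 351.6]
(11, 20, 25) [441.4 325.3]
(-11, 20, 25) [439.7 376.9]
(11, 20, 12) [445.3 337.2]
(11, 20, 0) [449.5 350. ]
(471, 94.6, 89.5) [390.1 375.8]
(464, 94.6, 89.5) [387.1 357.1]
(464, 94.6, 60) [387.5 327.7]
[463.   96.5  75.5] [469.7  95.5  91. ] [463.8  96.3  90.4] [457.5  74.2 119.5] [458.1  74.7 105.8]
```

Run:
```python
from h import *
np.set_printoptions(precision=1,suppress=True,linewidth=160)
s=sensors.read_state();R=np.array(s['eef_rot'])
p,d,W=cloud('wrist'); L=(W-s['eef_pos'])@R
m=(np.abs(L[...,1])<60)&(np.abs(L[...,1])>12)&(np.abs(L[...,0])<25)&(L[...,2]<24)
P=L[m]; print(len(P)); 
for lo in range(-60,26,5):
    q=P[(P[:,2]>=lo)&(P[:,2]<lo+5)]
    if len(q): print(lo,len(q),q.min(0),q.max(0))
```

```text
42703
-60 5920 [-12.2 -55.2 -60. ] [ 14.7  55.1 -55. ]
-55 2600 [-12.6 -53.7 -55. ] [ 14.8  53.3 -50. ]
-50 1306 [  5.9 -52.2 -50. ] [ 14.8  51.3 -45. ]
-45 487 [ -9.4 -42.6 -45. ] [ 14.3  42.8 -40. ]
-40 1036 [-11.1 -30.8 -40. ] [ 12.1  29.3 -35. ]
-35 499 [-10.6 -33.3 -35. ] [ 12.1  33.4 -30. ]
-30 588 [-10.7 -33.6 -30. ] [ 12.1  33.4 -25. ]
-25 518 [-10.5 -33.6 -25. ] [ 12.3  33.5 -20. ]
-20 458 [-10.8 -33.9 -20. ] [ 12.2  33.8 -15. ]
-15 420 [-10.8 -33.5 -15. ] [ 11.9  33.6 -10. ]
-10 312 [-10.7 -32.7 -10. ] [12.  32.4 -5. ]
-5 87 [ -9.5 -20.4  -4.9] [11.1 25.8 -0.2]
```

Run:
```python
from h import *
np.set_printoptions(precision=1,suppress=True,linewidth=160)
ctrl.move_l(grip_pose(1,0)+[0,0,90],vel=150)
for w in (18,30,40,60,85):
    ctrl.gripper_to(w,20)
    s=sensors.read_state();R=np.array(s['eef_rot'])
    p,d,W=cloud('wrist'); L=(W-s['eef_pos'])@R
    m=(np.abs(L[...,1])<60)&(np.abs(L[...,0])<25)&(L[...,2]<45)&(L[...,2]>-40)
    P=L[m]; q=P[P[:,2]>np.percentile(P[:,2],99)-4]
    print(w,round(s['grip_width'],1),'max z',np.percentile(P[:,2],[99,99.9]),P[:,2].max(),q.min(0),q.max(0))
    if w==18: save(p,'w5')
```

```text
18 18.0 max z [-3.9  0.3] 1.3516286788532448 [ -9.3 -21.5  -7.9] [12.2 21.1  1.4]
30 29.9 max z [-2.4 -0.3] 0.33776596958731947 [-10.3 -26.7  -6.4] [11.8 26.1  0.3]
40 40.3 max z [-3.4 -1.2] -0.8023237930467997 [-10.5 -31.6  -7.4] [11.9 29.6 -0.8]
60 59.8 max z [-6.1 -4.7] -4.114931157910218 [-10.5 -36.5 -10.1] [11.6 36.1 -4.1]
85 84.6 max z [-13.5 -12.2] -11.83756849897629 [-11.3 -48.9 -17.5] [ 11.4  48.9 -11.8]
```

View pics/w5.png

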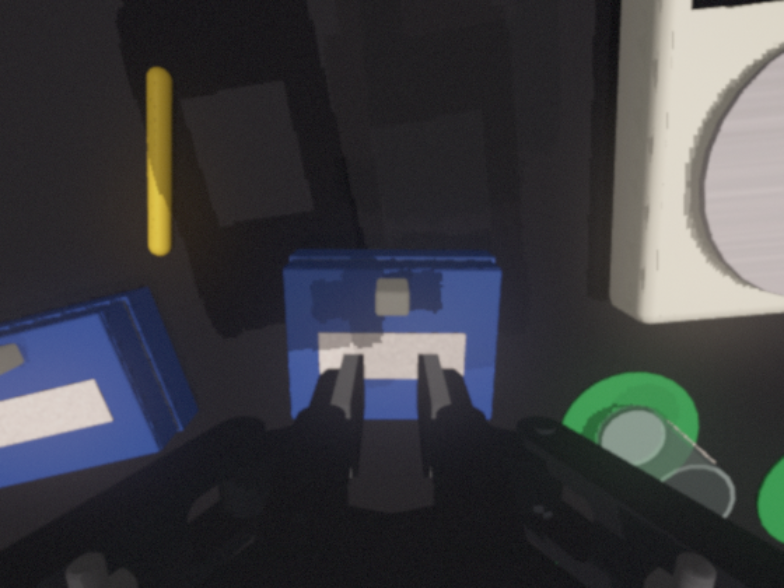

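The depth image shows the real fingertips at about tool z = +1 when shut and −12 when fully open. The stated +25 is not what is mounted. The earlier closing over the tab, which only touched its top, agrees with this. I'll work from the measured tips, so the grasp point is about 18 mm behind the TCP.

```bash
sed -i 's/h\*np.cos(th)+6\])/h*np.cos(th)-18])/' h.py; grep -n 'cos(th)-18' h.py
python3 - <<'E'
from h import *
lid(1,np.linspace(0,1.64,9))
ctrl.move_l([450,-30,300],vel=300)
p,d,W=cloud('scene'); save(p,'l2_scene')
E
```

```text
27:    return np.array([*xy,30.5+r*np.sin(th)+h*np.cos(th)-18])
contact? False
pinched t 24.0 [472.2  95.   66.4] F [0.1 3.2 3.4] w 17.5
end t 26.8 [618.   73.1  97.1] F [2.7 2.9 4. ] w 17.5
up t 27.7 [616.3  73.4 166.1] F [-0.3  0.9 -0.1] w 39.8
```

View pics/l2_scene.png

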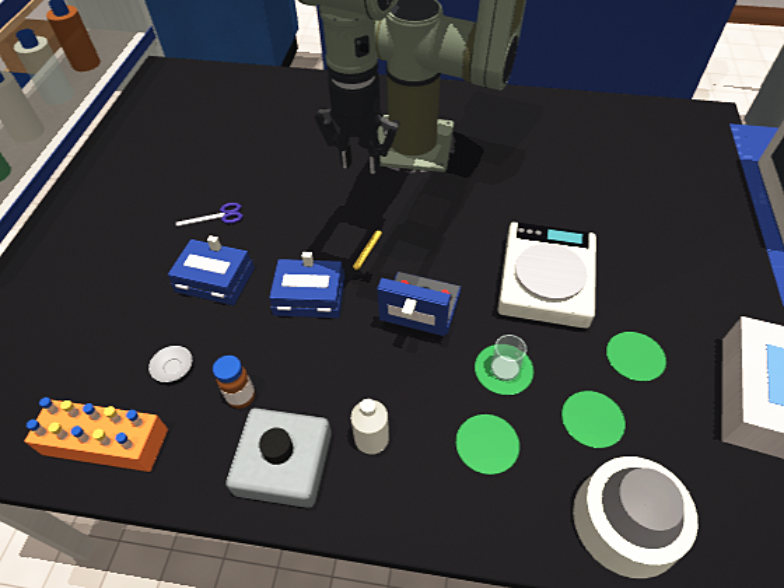

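Case 1's lid now stands open at (415,305), with red stoppers inside. On to the other two.

Run:
```python
from h import *
ctrl.move_ptp(grip_pose(2,0)+[0,0,110],sensors.read_state()['eef_rot'])
lid(2,np.linspace(0,1.64,9))
ctrl.move_l([480,-220,250],vel=300)
lid(3,np.linspace(0,1.64,9))
p3=sensors.read_state()['eef_pos']
ctrl.move_l([450,-330,300],vel=250)
ctrl.move_ptp([330,330,330],down(best([330,330,330],np.arange(-3,3.2,.3))))
for n in('top','scene'):
    p,d,W=cloud(n); save(p,'l3_'+n)
st()
```

```text
contact? False
pinched t 33.4 [ 479.7 -147.2   66.4] F [-1.   3.4  6.6] w 17.6
end t 36.1 [ 626.7 -132.3   97.1] F [0.4 6.4 1.4] w 17.2
up t 37.0 [ 624.9 -132.9  166.2] F [0.  0.7 0.1] w 40.0
contact? False
pinched t 40.0 [ 466.2 -348.6   66.5] F [-0.   1.6  3.4] w 17.7
end t 42.8 [ 612.7 -365.5   97.4] F [ 2.4 -4.5  4.1] w 17.6
up t 43.7 [ 611.3 -364.4  166.2] F [ 1.  -0.5 -0.7] w 39.8
 t 47.2 [330.6 329.5 329.9] F [0.1 0.1 0. ] w 39.8
```

View pics/l3_top.png

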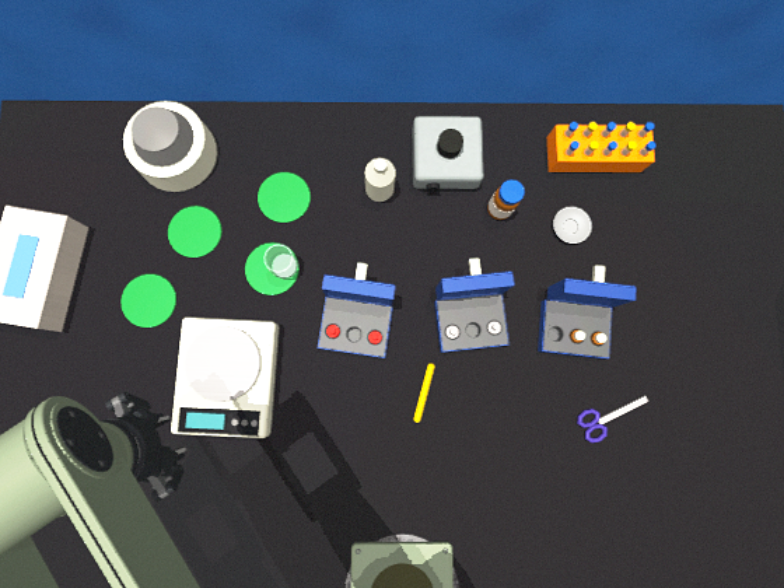

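View pics/l3_scene.png

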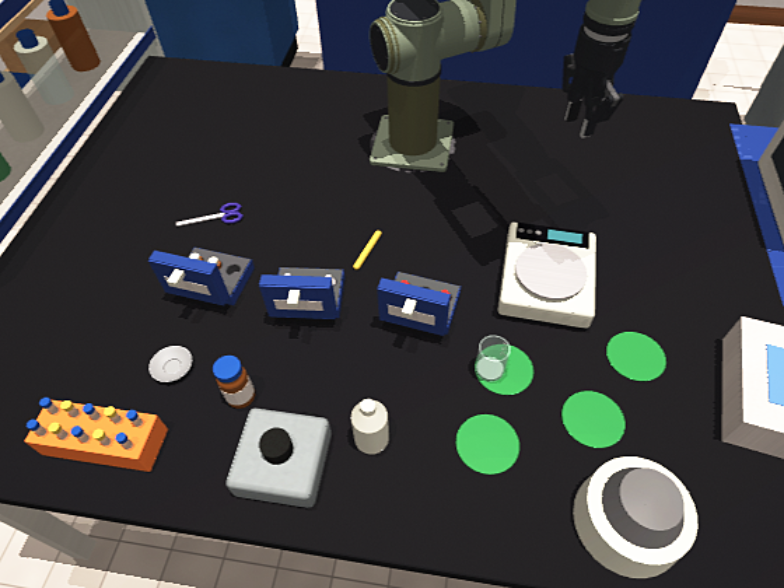

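All three lids stand open together. Case 2 (middle) holds two weights, in its outer pockets at top pixels (452,331) and (495,327). Case 1 holds stoppers and case 3 vials. The beaker has been knocked aside to about (281,262) but is upright. I'll put it back on the mat centre now.

```bash
cat >> h.py <<'E'
def beaker():
    out=[]
    for n in('top','scene'):
        p,d,W=cloud(n)
        m=(W[...,2]>55)&(W[...,2]<100)&(np.hypot(W[...,0]-MAT[0],W[...,1]-MAT[1])<110)&(W[...,1]>170)
        m=cv2.morphologyEx(m.astype(np.uint8),cv2.MORPH_OPEN,np.ones((2,2)))
        k,l,s,c=cv2.connectedComponentsWithStats(m)
        if k<2: continue
        i=1+np.argmax(s[1:,4]); P=W[l==i]
        r=cv2.minEnclosingCircle(P[:,:2].astype(np.float32)); print(n,len(P),np.round(r[0],1),round(r[1],1),np.percentile(P[:,2],[5,50,95]).round(1)); out.append(r[0])
    return np.mean(out,0)
E
python3 - <<'E'
from h import *
print(beaker())
E
```

```text
top 143 [634.6 233.7] 28.5 [42.3 59.7 76.4]
scene 128 [607.1 245.4] 40.5 [ 3.1 65.7 77.9]
[620.86013794 239.54827881]
```

```bash
sed -i 's/np.ones((2,2))/np.ones((1,1))/; s/W\[...,2\]>55)&(W\[...,2\]<100)/W[...,2]>20)\&(W[...,2]<100)/' h.py
python3 - <<'E'
from h import *
print(beaker())
E
```

```text
top 273 [635.7 235.2] 28.5 [25.6 59.  78.6]
scene 535 [637.  235.1] 29.5 [24.2 54.3 78.2]
[636.34371948 235.14823914]
```

```bash
cat >> h.py <<'E'
def fix_beaker(B):
    B=np.asarray(B); y=best([*B,200],np.arange(-3,3.2,.3)); R=down(y)
    ctrl.move_ptp([*B,200],R); ctrl.gripper_to(85)
    print(ctrl.move_l([*B,42],R,vel=130,threshold=8)); ctrl.gripper_to(40,25); st('grip')
    ctrl.move_l([*B,60],vel=60)
    ctrl.move_l([*MAT,60],vel=80); ctrl.move_l([*MAT,47],vel=60)
    print(ctrl.move_l([*MAT,38],vel=15,threshold=2)); st('touch')
    ctrl.gripper_to(85); ctrl.move_l([*MAT,200],vel=150)
E
python3 - <<'E'
from h import *
fix_beaker([636.3,235.1]); 
ctrl.move_l([440,-20,320],vel=350)
print(beaker()); st()
# wrist look over case 2
cx,cy,yw=CASES[2]; a=np.radians(yw)
R=down(best([cx-60,cy,230],[a,a+np.pi,a-np.pi]))
ctrl.move_ptp([cx-50,cy,230],R); 
p,d,W=cloud('wrist'); save(p,'w6')
E
```

```text
False
grip t 51.0 [637.2 235.3  43.2] F [-0.2  0.   4.6] w 56.6
True
touch t 52.7 [632.  262.1  43.2] F [-1.5 -0.5  4.3] w 56.0
top 286 [631.4 262.4] 28.6 [24.5 57.3 79.2]
scene 546 [633.4 261.8] 29.2 [23.9 53.8 78.1]
[632.39343262 262.07611084]
 t 55.6 [440.1 -19.  319. ] F [ 0.1  0.7 -0.4] w 85.0
```

View pics/w6.png

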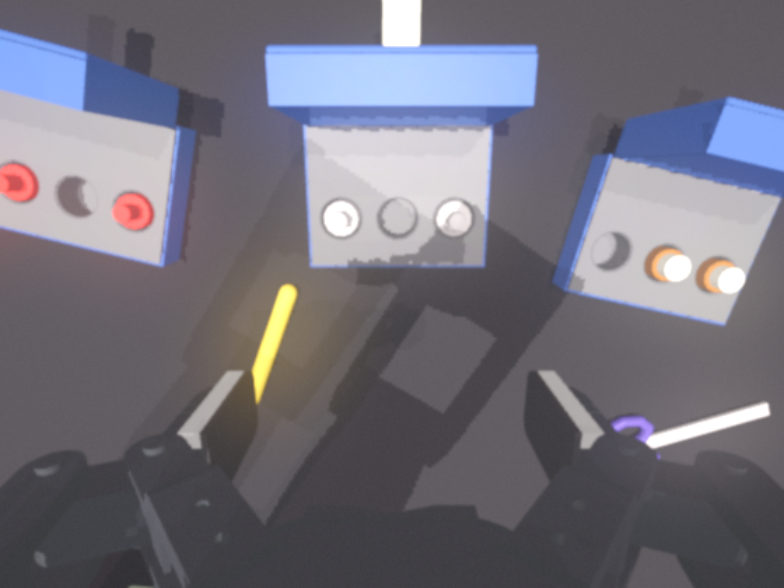

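The beaker is back at (632.4, 262.1). This view confirms two steel weights at (341,218) and (454,218) and an empty middle pocket. I'll get the knob positions from depth.

Run:
```python
from h import *
np.set_printoptions(precision=1,suppress=True)
cx,cy,yw=CASES[2]; a=np.radians(yw); Rz=np.array([[np.cos(a),-np.sin(a)],[np.sin(a),np.cos(a)]])
p,d,W=cloud('wrist')
top=cloud('top')[2]
for y0 in(-42,0,42):
    e=np.array([cx,cy])+Rz@[-15,y0]; print('exp',e)
    for n,w in(('wrist',W),('top',top)):
        m=(np.hypot(w[...,0]-e[0],w[...,1]-e[1])<13)&(w[...,2]>44)&(w[...,2]<60)
        P=w[m]
        if len(P): print(n,len(P),cv2.minAreaRect(P[:,:2].astype(np.float32))[:2],np.median(P,0),np.percentile(P[:,2],[10,90]))
```

```text
exp [ 506.1 -187. ]
wrist 137 ((505.551513671875, -186.0264129638672), (12.171491622924805, 12.236943244934082)) [ 505.7 -185.7   49.4] [48.4 50.6]
exp [ 502.  -145.2]
exp [ 497.8 -103.4]
wrist 137 ((497.53314208984375, -102.68463897705078), (11.789813041687012, 12.410581588745117)) [ 497.4 -102.8   49.7] [48.2 50.7]
top 18 ((497.2358703613281, -102.69113159179688), (9.57443904876709, 12.247682571411133)) [ 497.6 -101.9   48.6] [46.  50.1]
```

```bash
cat >> h.py <<'E'
def take(k,xy,dst,hi=190,zg=36.):
    xy=np.asarray(xy); dst=np.asarray(dst); a=np.radians(CASES[k][2])
    y=best([*xy,hi],[a+np.pi/2,a-np.pi/2]); R=down(y)
    ctrl.move_ptp([*xy,hi],R); ctrl.gripper_to(32,40)
    ctrl.move_l([*xy,60],R,vel=150); print('hit?',ctrl.move_l([*xy,zg],R,vel=40,threshold=5)); st('at')
    z0=sensors.read_state()['eef_pos'][2]
    ctrl.gripper_to(4,40); st('closed')
    ctrl.move_l([*xy,80],R,vel=50); ctrl.move_l([*xy,hi],R,vel=150); st('lifted')
    if sensors.read_state()['grip_width']<10: raise SystemExit('lost')
    ctrl.move_l([*dst,hi],R,vel=220); ctrl.move_l([*dst,zg+69+8],R,vel=120)
    ctrl.hold(.2); print('touch',ctrl.move_l([*dst,zg+69-4],R,vel=12,threshold=1.5)); st('set')
    ctrl.gripper_to(32,40); ctrl.hold(.1); ctrl.move_l([*dst,hi],R,vel=120)
E
python3 - <<'E'
from h import *
ctrl.move_l([470,-120,230],vel=250)
take(2,(497.4,-102.7),PAN+[0,28])
p,d,W=cloud('wrist'); save(p,'w7'); st()
E
```

```text
hit? False
at t 61.0 [ 497.1 -102.6   35.8] F [-0.8  0.  -0.2] w 31.8
closed t 61.3 [ 497.7 -102.8   36.3] F [ 0.3 -0.3  0.7] w 11.1
lifted t 63.2 [ 496.5 -102.4  188.9] F [-1.3  0.3 -2.2] w 10.3
touch True
set t 67.2 [437.9 362.9 105.3] F [-0.4 -0.3  4. ] w 10.9
 t 68.5 [437.2 362.5 188.7] F [-0.7 -0.1  0.8] w 31.8
```

View pics/w7.png

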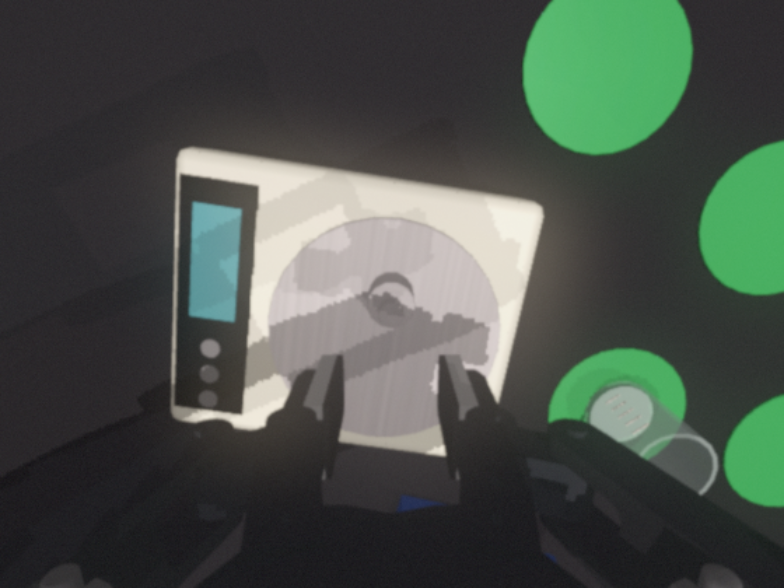

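The first weight stands upright on the pan at (390,298), and the beaker is still on its mat. Now the second weight, then close the lids.

Run:
```python
from h import *
ctrl.move_l([470,-150,230],vel=300)
take(2,(505.6,-186.),PAN+[0,-28])
p,d,W=cloud('wrist'); save(p,'w8'); st()
ctrl.move_l([360,100,330],vel=300)
p,d,W=cloud('scene'); save(p,'s8'); print(beaker())
```

```text
hit? False
at t 72.7 [ 505.6 -186.    35.9] F [ 0.3 -0.2  0.5] w 31.9
closed t 73.0 [ 505.9 -186.1   36.4] F [-0.2 -0.3  1.1] w 10.6
lifted t 75.0 [ 504.8 -185.6  188.8] F [-0.6  0.2 -1.3] w 10.7
touch True
set t 79.0 [437.9 307.  105.4] F [ 0.4 -0.2  4.7] w 10.6
 t 80.4 [437.2 306.6 188.8] F [-0.8  0.7  0.2] w 32.0
top 288 [631.7 261.8] 28.3 [23.8 56.7 77.8]
scene 540 [632.1 261.4] 29.6 [24.  54.2 77.9]
[631.90631104 261.61521912]
```

View pics/w8.png

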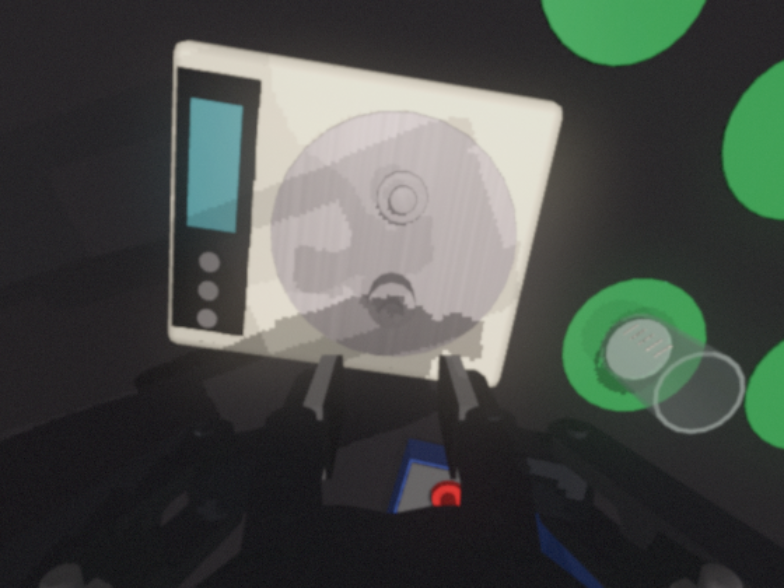

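View pics/s8.png

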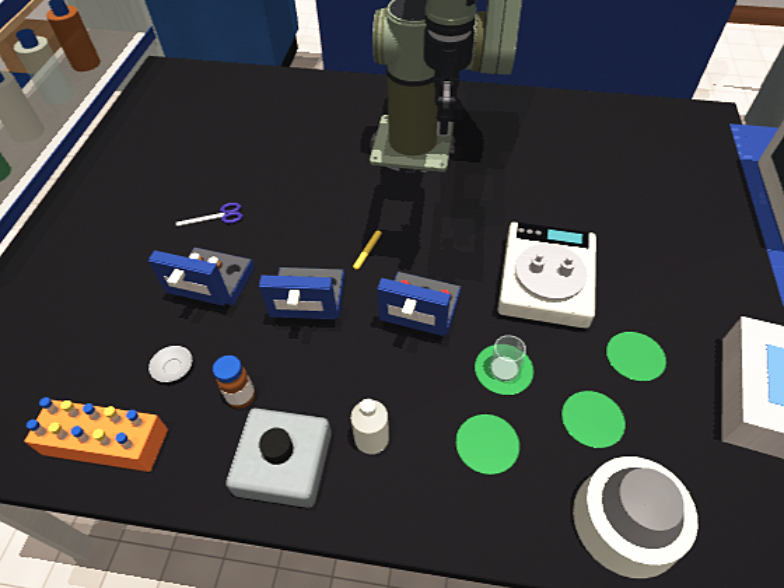

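Both weights stand on the pan, at (537,265) and (567,268) in the scene view, and the beaker is centred. Closing the lids.

Run:
```python
from h import *
ths=list(np.linspace(1.64,0.1,8))+[-0.02]
for k in (1,2,3):
    e=grip_pose(k,1.64)
    ctrl.move_l([e[0]-60,e[1],260],vel=300)
    lid(k,ths)
    s=sensors.read_state()['eef_pos']; ctrl.move_l([s[0]-20,s[1],260],vel=250)
ctrl.move_ptp([330,0,400],down(best([330,0,400],np.arange(-3,3.2,.3))))
np.set_printoptions(precision=1,suppress=True)
for n in('top','scene'):
    p,d,W=cloud(n); save(p,'c_'+n); print(n)
    for k,(cx,cy,yw) in CASES.items():
        a=np.radians(yw); lx=(W[...,0]-cx)*np.cos(a)+(W[...,1]-cy)*np.sin(a); ly=-(W[...,0]-cx)*np.sin(a)+(W[...,1]-cy)*np.cos(a)
        for x0 in(-40,40):
            m=(abs(lx-x0)<8)&(abs(abs(ly)-40)<15); print(k,x0,np.nanmedian(W[...,2][m]).round(1),end=' ')
    print()
print(beaker()); st()
```

```text
contact? False
pinched t 85.1 [617.7  73.3  97.7] F [ 0.4 -1.4  1.9] w 17.6
end t 87.9 [472.7  94.9  65.3] F [2.7 4.9 4. ] w 17.3
up t 88.8 [469.8  94.5 133.2] F [-0.2  0.5 -1. ] w 39.9
contact? False
pinched t 94.4 [ 626.1 -132.3   97.7] F [1.1 2.8 2.5] w 17.6
end t 97.2 [ 479.4 -147.2   64.4] F [ 1.7  7.7 -0. ] w 17.5
up t 98.2 [ 477.6 -147.5  133.4] F [-0.8  0.7  0. ] w 39.9
contact? False
pinched t 101.8 [ 612.4 -365.5   97.9] F [ 1.2 -1.1  1.6] w 17.2
end t 104.5 [ 466.  -348.5   65.2] F [ 4.  -1.   4.7] w 17.5
up t 105.5 [ 464.2 -347.9  133.2] F [-0.4  0.3  0.2] w 39.8
top
1 -40 56.7 1 40 57.0 2 -40 56.9 2 40 56.8 3 -40 57.0 3 40 57.0 
scene
1 -40 56.6 1 40 56.5 2 -40 57.1 2 40 56.6 3 -40 56.6 3 40 56.8 
top 286 [631.1 262.1] 28.4 [24.6 57.4 78.4]
scene 536 [632.4 261.5] 29.6 [22.9 53.6 77.8]
[631.8 261.8]
 t 107.8 [330.3  -0.5 399.5] F [ 0.2  0.2 -0.8] w 40.3
```

View pics/c_scene.png

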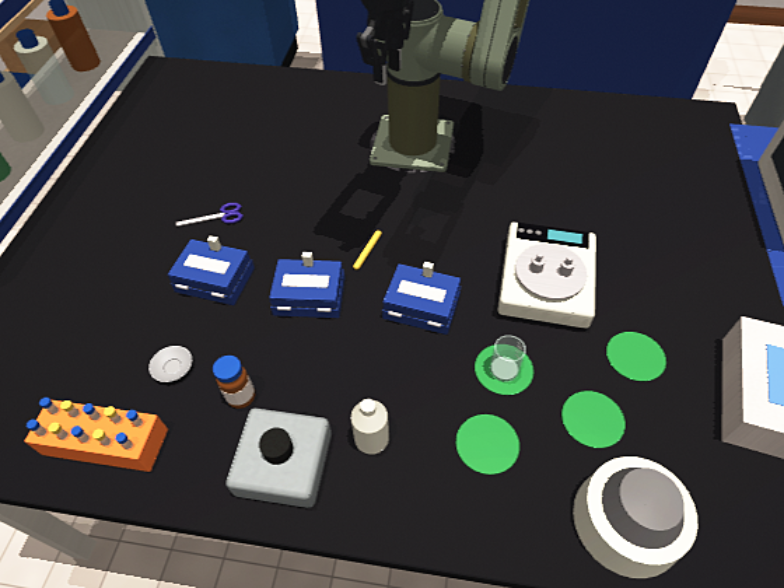

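View pics/c_top.png

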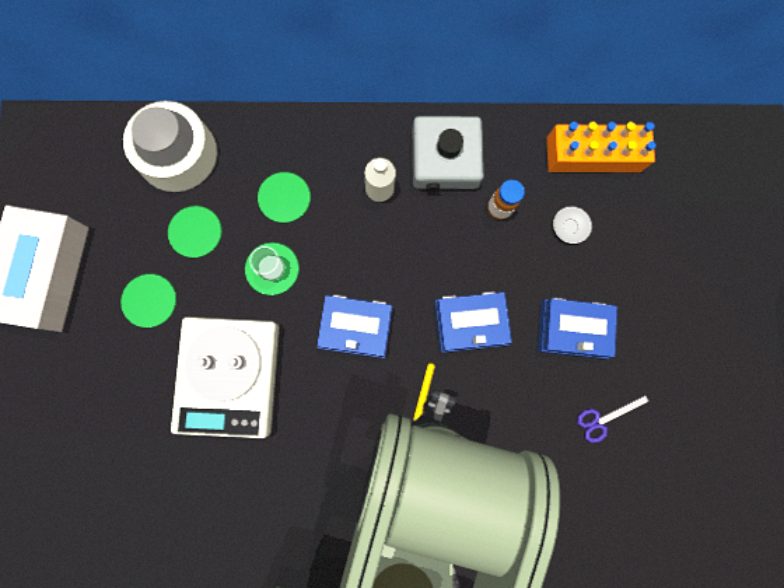

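All three lids are flat and shut, both weights stand on the pan at (207,362) and (237,362), and the beaker is centred on its mat at (272,268). Handing in.

```bash
python3 -c "
from plant import ctrl
print(ctrl.finish_job())"
```

```text
the job is handed in; nothing more can be done
None
```

The job is handed in at about 108 s of the 210 s allowed, and the last pictures show everything as asked.

**What I did**
- I moved the beaker from the pan to the green mat nearest the robot.
- I opened all three cases and left them standing open together. The middle case held two weights, the left one stoppers and the right one vials.
- I lifted both weights straight out by their knobs and set them on the pan, then shut all three cases.

**Last checks**
- **Lids:** the front and back of each lid measure the same height, 56.5–57.1 mm, so all three are fully shut.
- **Weights:** both stand upright on the pan, about 28 mm either side of its centre.
- **Beaker:** it stands upright at (631.8, 261.8), against a mat centre of (631.5, 262).
- **Everything else:** by eye, nothing else on the bench has moved.

**What went wrong on the way**
- **Missed tab:** my first try at the left lid closed the jaws just above its tab and touched only its top. The real fingertips sit about 24 mm farther back than the stated 25 mm. I measured them with the wrist camera and used that from then on.
- **Knocked beaker:** the beaker was knocked about 27 mm off centre during the lid work. I put it back on the mat centre before taking out any weights.
- **Beaker measurement:** my first position reading after the knock disagreed between the two cameras, because of an error in my image filter. After I fixed it they agreed to within about 1.5 mm.

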